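Shut and bolt the cap cabinet

ROBOT

A 7-joint arm with a two-finger parallel gripper is mounted at the origin on a cart in front of the work surface, level with it; the furniture and walls round the work are solid. World frame = base frame: x ahead of the robot, y to its left, z up, the work surface at z = 0. Lengths are in m, angles in rad, forces in N, time in s.
With the tool pointing down it reaches from about 0.4 to 0.75 m from the base axis. Payload 19.5 kg.
Tool frame: the origin (TCP) lies at the very end of the fingers, on their centre line; the grasp point (between the pads) lies 19 mm behind it; z points along the fingers, y is the line along which they close (so a half turn about z gives the same grasp; the last joint's range is limited). The gripper opens to 85 mm and grips with 20 to 120 N. Pads are 22 mm wide; open, the fingers measure 114 mm over their backs; the gripper's body (76 mm by 85 mm) begins 54 mm behind the grasp point. The pads swing forward as they close: fully open they stand 13 mm farther back than shut.
Start: joints at [-1.287, 0.707, -0.028, 1.485, 0.022, 0.951, -0.075], TCP at [0.184, 0.545, 0.206] pointing down, gripper open.
Joint ranges: [-2.71, 2.71], [-0.32, 2.16], [-1.57, 1.52], [0, 2.45], [-1.46, 4.6], [0, 2.02], [-2.83, 2.83]. Speed limits (rad/s): [1.89, 1.89, 2.57, 2.57, 3.01, 3.01, 3.01].

INTERFACE

Orientations are given as a rotation vector (axis times angle).
In Python, from plant import * gives the robot as it stands.
- The arm moves only by the tool servo_tool, never from a script. Its argument "plan" is a list of rows, each an object with "jaw": the closure in counts, from 0 (fully open) to 255 (shut); "slide": the shift along the tool's x, y, z in cm, a list of three; "turn": the turn, a rotation vector about the tool's x, y, z in rad, a list of three. In form: [{"jaw": jaw, "slide": [x, y, z], "turn": [wx, wy, wz]}, ...]. A call has 1 to 5 rows; each row is the pose to reach, as a shift and turn from the pose commanded when the call began, along the tool's axes at that moment; what a row does not reach only later rows make up. A row lasts 1/8 s, in which the tool goes at most 62.5 mm and 10.7 degrees, less where a joint would pass 70% of its speed; a pose out of reach is approached as far as the arm can. A call with a gripper value outside its range is refused whole. The fingers move at their own pace and stop on an object; "squeeze" is the grip in N (left out, the last holds). Time passes only in rows, so rows that repeat a pose let the fingers close. It gives the time, the measured TCP pose, the force, the opening and the grip force at its end, in the units of the state.
- state(): the state, without advancing time (a new reading comes with each control period).
- capture(name): name is "scene" or "top" or "wrist"; returns a dict with "image" (420x560x3 uint8, red, green, blue), "vertical_fov" (degrees; the focal length in pixels is half the picture's height over the tangent of half this angle, whatever the lens; pixels are square), "cx", "cy" (the principal point, pixels), "dist" ([k1, k2, p1, p2, k3] as OpenCV has them; the pictures are not rectified), "T" (4x4, takes a point from camera to world coordinates). Camera axes: x right, y down, z forward; pixel columns grow to the right and rows downward; lengths in m; the calibration is good to about 2 mm. A picture is of the moment at which its call begins. There is no depth.
- close_job(): hands the job in; it is judged then, once.
The state is a dict: "time": time; "joint_positions": joint angles; "dq": joint speeds; "joint_efforts": joint torques, N m; "ee_pos": TCP position; "tool_rot": TCP orientation; "wrist_force": force on the tool from outside, world axes, zero at the start; "wrist_torque": the same for the moment, N m; "finger_gap": opening from 0.0 (shut) to 1.0 (fully open); "grasp_force": force on a finger pad.
Only numpy, scipy, OpenCV 4.12 (cv2) and the standard library are available. Lean on these libraries where they do the work, as an engineer would, in place of code of your own. Each camera call takes 0.05 s, during which the arm holds its last target. There are 200 camera calls.

TASK

Push both open drawers of the small grey two-drawer cap cabinet fully shut with the fingertips, and only then push the sliding bolt on top of it to the right, all the way home through both drawer eyes. Push lightly and grip nothing, and leave the loose caps and the tape roll where they are. Finish clear of everything.

Things in the scene. Friction and masses are not known exactly. Their poses are not given: they have to be found in the camera images.
- cap_cabinet: Fixed grey sheet-steel cabinet, 200 mm wide (its y), 170 mm deep (its x), flat top 120 mm above the table. Two drawers side by side, on its left (+y) and its right (-y). Origin: table level, middle of the front plane; its +x points into the cabinet (away from the robot), +y to its left, z up. It stands up to about 0.2 rad skewed. In its frame: a drawer moves along x, the bolt along y.
- drawer_left (a joint): Opening of the left drawer in m: 0 fully shut, up to 0.12; starts 0.04 to 0.10 open. Friction about 2 N plus light damping; it stays where it is left, with no catch or spring. Caps lie in the drawer and are fixed to it.
- drawer_right (a joint): Opening of the right drawer in m, like drawer_left.
- drawer_left_front (a point): Middle of the upper edge of the left drawer's outer front face, 118 mm above the table; moves with the drawer. The front is a flat upright plate without handle, 94 mm wide, from 14 to 118 mm above the table, 6 mm thick. When shut, its outer face lies at cabinet x = -6 mm, y = +48.5 mm.
- drawer_right_front (a point): The same point on the right drawer (cabinet y = -48.5 mm). At its upper edge each drawer carries a 16 mm wide strap with an upright wire eye up to 145 mm above the table; the eyes lie 36.5 mm from these points, towards the other drawer, and 20 mm behind the face when shut.
- bolt (a joint): Travel of the bolt in m: 0 drawn back (to the cabinet's left), 0.050 fully home (to its right, cabinet -y); starts 0 to 0.010. Friction about 1.5 N plus light damping; it stays where it is left. From 0.014 on its rod enters the left drawer's eye, at 0.038 the right one's.
- bolt_lug (a point): Middle of the upper edge of the bolt lug's left (cabinet +y) face, the flat face to push: 24 mm along cabinet x, 126 to 155 mm above the table; the lug is 10 mm thick. It moves with the bolt: cabinet x = 20 mm, y = 100 mm minus the travel. Beneath it a bed plate lies on the cabinet top, its side lips up to 126 mm above the table.
- cap_lilac: Loose plastic bottle cap, 38 mm across, 46 mm high, standing on the table in front of the cabinet; origin at its underside. Bystander.
- cap_blue: Another such loose cap in front of the cabinet, a little flared. Bystander.
- tape_roll: Loose roll of tape, 106 mm across, 25 mm high, lying on the rear right of the cabinet's top; origin at its underside. Bystander.

How it is judged:
By the outcome, as a careful person would: the job done as asked, in the order asked, and still so for the second after the job is handed in, with the robot touching nothing.
It also fails if it takes over 56 s, if anything falls off the work surface, if the arm or the gripper's body presses on something with over 40 N, if the wrist force passes 120 N, or if a joint passes its speed limit or range.

## Working session

There is one attempt and no reset: what is moved stays moved. The work goes in short steps, Python scripts to look and compute and a tool call to move; the robot and the scene stay as the last step left them, time stands still between calls to the robot, and variables do not carry over. Pictures are saved under pics/ and viewed, at most 10 in all, crops included, and the job is handed in when it is done.

Besides the shell and the picture viewer there is one more tool, called after "Request:" in YAML: its name, and indented under it one key for each argument. servo_tool: Moves the arm, as the interface text tells. Its arguments: {"type":"object","properties":{"plan":{"type":"array"},"squeeze":{"type":"number"}},"required":["plan"]}

```bash
mkdir -p pics
python3 - <<'E'
from plant import *
import cv2,pickle
d={}
for n in ["scene","top"]:
    c=capture(n); d[n]=c; cv2.imwrite(f"pics/{n}0.png",c["image"][:,:,::-1])
    print(n,c["vertical_fov"],c["cx"],c["cy"],c["dist"],c["T"])
pickle.dump(d,open("c0.pkl","wb"))
s=state();print(s)
E
```

```text
scene 52.75545482619906 275.55148592302527 204.86970241901676 [-0.13140963  0.          0.          0.          0.        ] [[ 0.80173821 -0.26376821  0.53632283  0.10305847]
 [-0.59732644 -0.38427745  0.70394031 -0.71736984]
 [ 0.02041969 -0.88473565 -0.46564564  0.52522397]
 [ 0.          0.          0.          1.        ]]
top 48.48320732105997 279.42968585605945 206.43005421049705 [-0.01807415  0.          0.          0.          0.        ] [[ 0.01295019 -0.99524338  0.09655522  0.4753299 ]
 [-0.99937235 -0.01606688 -0.03157157 -0.12219639]
 [ 0.03297274 -0.09608576 -0.99482678  0.97838192]
 [ 0.          0.          0.          1.        ]]
{'time': 0.1, 'joint_positions': array([-1.28669671,  0.70705032, -0.02761864,  1.48490982,  0.02200346,
        0.95094845, -0.07552348]), 'dq': array([ 0.00123162, -0.00080937,  0.00059096,  0.00089965,  0.00034483,
       -0.00108047, -0.00064495]), 'joint_efforts': array([ 1.09806271e-03, -8.84285474e+01,  1.23646080e+00, -2.36455053e+01,
        1.71222253e-02,  4.89070080e-03,  6.68537200e-05]), 'ee_pos': array([0.18395582, 0.54450595, 0.20557873]), 'tool_rot': array([-5.09516759e-01, -3.09986622e+00,  1.57833255e-03]), 'wrist_force': array([-0.47444269, -0.29988135,  0.4034355 ]), 'wrist_torque': array([-0.02538279,  0.05487206, -0.02586138]), 'grasp_force': 0.0, 'finger_gap': 1.003007870364049}
```

View pics/scene0.png

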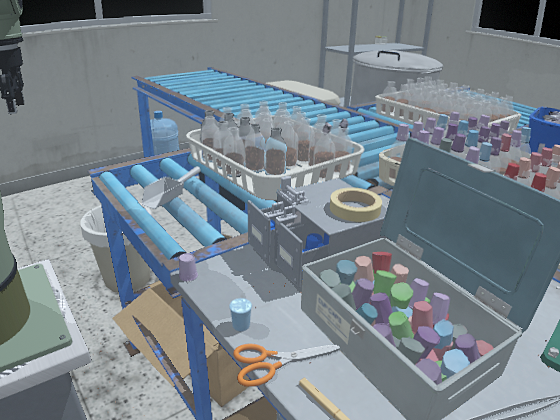

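View pics/top0.png

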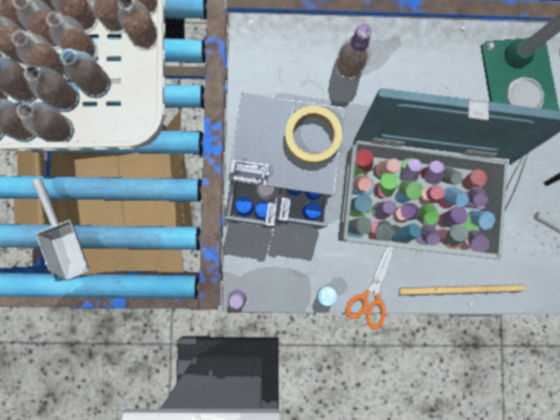

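The scene view shows the cabinet at about (245-385, 185-290) with both drawers open. The top view has it at (225-345, 95-260), with the lilac cap at (236,299), the blue cap at (327,296) and the tape at (313,133). I'll enlarge both.

Run:
```python
import cv2,pickle,numpy as np
d=pickle.load(open("c0.pkl","rb"))
t=d["top"]["image"][85:265,215:355,::-1]; s=d["scene"]["image"][175:300,235:395,::-1]
cv2.imwrite("pics/topz.png",cv2.resize(t[60:180,:],None,fx=5,fy=5,interpolation=cv2.INTER_CUBIC))
cv2.imwrite("pics/scenez.png",cv2.resize(s[:120],None,fx=5,fy=5,interpolation=cv2.INTER_CUBIC))
```

```text
(no output)
```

View pics/topz.png

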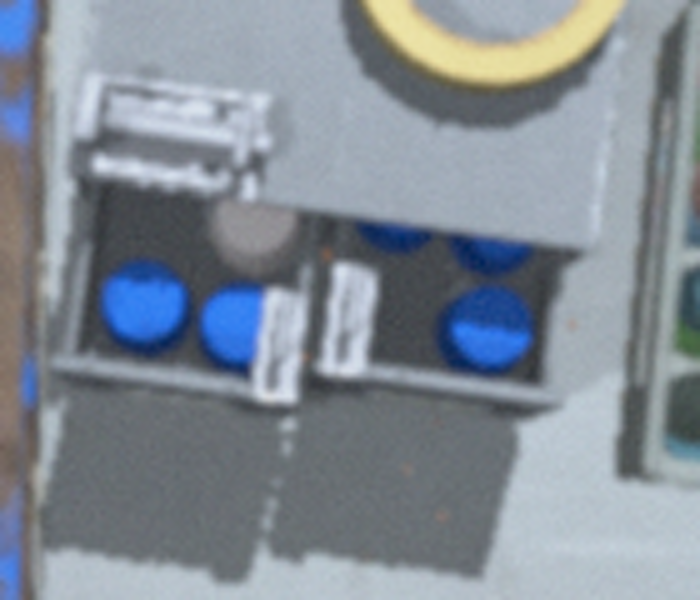

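View pics/scenez.png

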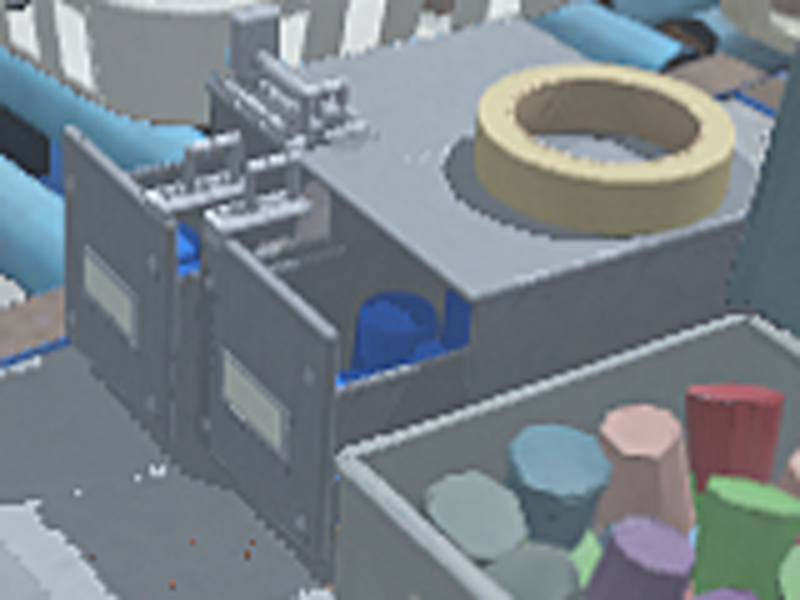

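The zoomed top view shows the left drawer's front edge from (52,370) to (258,400) and the right one's from (320,378) to (555,405). The cabinet's right front corner is at (597,248) and the lug at about (90,105). In the zoomed scene view the drawers' upper outer corners are at (68,130), (335,333) and (210,237), the cabinet corner at (472,298), and the lug top at (255,10).

```bash
cat > h.py <<'E'
import numpy as np,cv2
def ray(c,px):
    f=c["image"].shape[0]/2/np.tan(np.radians(c["vertical_fov"])/2)
    K=np.array([[f,0,c["cx"]],[0,f,c["cy"]],[0,0,1.]])
    u=cv2.undistortPoints(np.array([[px]],float),K,np.array(c["dist"],float))[0,0]
    T=np.array(c["T"]); v=T[:3,:3]@[u[0],u[1],1]; return T[:3,3],v/np.linalg.norm(v)
def onz(c,px,z):
    o,v=ray(c,px); return o+v*(z-o[2])/v[2]
def tri(c1,p1,c2,p2):
    o1,v1=ray(c1,p1);o2,v2=ray(c2,p2)
    s=np.linalg.lstsq(np.c_[v1,-v2],o2-o1,rcond=None)[0]
    a,b=o1+s[0]*v1,o2+s[1]*v2
    return (a+b)/2,np.linalg.norm(a-b)
E
python3 - <<'E'
import pickle; from h import *
np.set_printoptions(precision=4,suppress=True)
d=pickle.load(open("c0.pkl","rb"));t,s=d["top"],d["scene"]
T=lambda u,v:(215+u/5-.4,145+v/5-.4); S=lambda u,v:(235+u/5-.4,175+v/5-.4)
for n,a,b in [("Lfront left",(52,370),(66,130)),("Rfront right",(556,406),(335,335)),("Rfront left",(322,379),(208,235)),("cab FR",(598,248),(472,298)),("lug left-ish top",(78,75),(232,10))]:
    print(n,tri(t,T(*a),s,S(*b)))
P={}
for n,a,z in [("LL",(52,370),.118),("LR",(258,400),.118),("RL",(322,379),.118),("RR",(556,406),.118),("cFR",(598,248),.12),("cFmid",(330,212),.12),("lugL0",(85,75),.155),("lugL1",(78,140),.155),("lilac",((236-214.6)*5,(299-144.6)*5),.046),("blue",((327-214.6)*5,(296-144.6)*5),.046)]:
    P[n]=onz(t,T(*a),z); print(n,P[n])
for a,b in [("LL","LR"),("RL","RR"),("cFmid","cFR")]:
    e=P[a]-P[b]; print(a,np.linalg.norm(e),"yaw",np.arctan2(-e[0],e[1]))
E
```

```text
Lfront left (array([ 0.536 , -0.05  ,  0.1165]), np.float64(0.00276078456984241))
Rfront right (array([ 0.5261, -0.2376,  0.1164]), np.float64(0.004597259749757501))
Rfront left (array([ 0.5349, -0.1504,  0.1133]), np.float64(0.004210492137674081))
cab FR (array([ 0.5832, -0.2513,  0.1188]), np.float64(0.0003227880032525812))
lug left-ish top (array([ 0.6318, -0.0542,  0.1503]), np.float64(0.016621777167863734))
LL [ 0.5347 -0.0494  0.118 ]
LR [ 0.5247 -0.1255  0.118 ]
RL [ 0.5329 -0.149   0.118 ]
RR [ 0.5242 -0.236   0.118 ]
cFR [ 0.5832 -0.2512  0.12  ]
cFmid [ 0.5949 -0.1511  0.12  ]
lugL0 [ 0.6379 -0.0617  0.155 ]
lugL1 [ 0.6144 -0.0598  0.155 ]
lilac [ 0.3815 -0.0687  0.046 ]
blue [ 0.3891 -0.2484  0.046 ]
LL 0.0767246859251685 yaw -0.1298250447236424
RL 0.08734635095921522 yaw -0.0999541975010301
cFmid 0.10074591158555302 yaw -0.11706118184853015
```

Measurements agree: the triangulated heights are about 0.117 and 0.119. The cabinet origin is near (0.595,-0.152) with yaw about -0.117. The left drawer is about 66 mm open, the right about 54 mm, and the bolt is at about 5 mm.

Request:
servo_tool:
  plan:
    - {"jaw": 255,"slide": [-5,-3.7,0],"turn": [0,0,-0.05]}
    - {"jaw": 255,"slide": [-10,-7.4,0],"turn": [0,0,-0.1]}
    - {"jaw": 255,"slide": [-14,-11,0],"turn": [0,0,-0.15]}
    - {"jaw": 255,"slide": [-18,-14,0],"turn": [0,0,-0.21]}
    - {"jaw": 255,"slide": [-22,-17,0],"turn": [0,0,-0.21]}
  squeeze: 20

```text
time: 0.72
ee_pos: [0.3388, 0.3117, 0.2059]
tool_rot: [-0.18, -3.136, 0.0]
wrist_force: [1.4, 0.3, 0.1]
finger_gap: 0.002
grasp_force: 0.0
```

Request:
servo_tool:
  plan:
    - {"jaw": 255,"slide": [-1,-5.5,0],"turn": [0,0,0]}
    - {"jaw": 255,"slide": [-3,-11,0],"turn": [0,0,0]}
    - {"jaw": 255,"slide": [-5,-17,0],"turn": [0,0,0]}
    - {"jaw": 255,"slide": [-7,-22,0],"turn": [0,0,0]}
    - {"jaw": 255,"slide": [-9,-27,0],"turn": [0,0,0]}

```text
time: 1.35
ee_pos: [0.3964, 0.0328, 0.206]
tool_rot: [0.182, 3.136, -0.0]
wrist_force: [0.5, 0.2, -0.3]
finger_gap: 0.006
grasp_force: 0.0
```

Request:
servo_tool:
  plan:
    - {"jaw": 255,"slide": [-3,-4,0],"turn": [0,0,0]}
    - {"jaw": 255,"slide": [-6,-8,0],"turn": [0,0,0]}
    - {"jaw": 255,"slide": [-9,-11,0],"turn": [0,0,0]}
    - {"jaw": 255,"slide": [-10.3,-11.5,0],"turn": [0,0,0]}
    - {"jaw": 255,"slide": [-10.3,-11.5,0],"turn": [0,0,0]}

```text
time: 1.98
ee_pos: [0.4853, -0.0918, 0.2056]
tool_rot: [-0.183, -3.136, -0.0]
wrist_force: [0.8, -0.6, -0.3]
finger_gap: 0.004
grasp_force: 0.0
```

Run:
```python
from plant import *
import cv2,pickle,numpy as np
np.set_printoptions(precision=4,suppress=True)
s=state();print(s["ee_pos"],s["tool_rot"],s["wrist_force"],s["joint_positions"])
d=[capture(n) for n in ("wrist","top")];pickle.dump(d,open("c1.pkl","wb"))
print(d[0]["T"])
cv2.imwrite("pics/w1.png",d[0]["image"][:,:,::-1])
```

```text
[ 0.4853 -0.0918  0.2056] [-0.1831 -3.1356 -0.0002] [ 0.7668 -0.6056 -0.3232] [ 0.2467  0.5925 -0.2161  1.7696  0.1679  0.798   1.4028]
[[ 0.1163  0.9424  0.3135  0.4035]
 [ 0.9932 -0.1104 -0.0366 -0.0825]
 [ 0.0001  0.3156 -0.9489  0.3738]
 [ 0.      0.      0.      1.    ]]
```

View pics/w1.png

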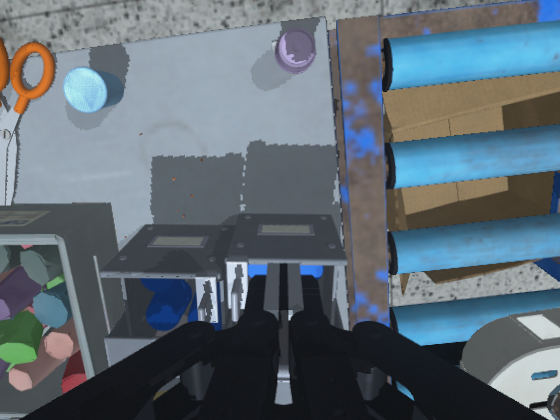

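The wrist view shows the left drawer front's upper edge from about (226,264) to (348,262) and the right one's from (100,276) to (222,276).

Run:
```python
import pickle; from h import *
np.set_printoptions(precision=4,suppress=True)
w=pickle.load(open("c1.pkl","rb"))[0]
R=lambda p:(lambda d:(d[0]*.993-d[1]*.117,d[0]*.117+d[1]*.993))(np.array(p[:2])-[.5949,-.1519])
for px in [(226,263),(347,262),(101,276),(221,275)]:
    p=onz(w,px,.118); print(p,R(p))
print(R([.4853,-.0918]))
```

```text
[ 0.5274 -0.1405  0.118 ] (np.float64(-0.06832406964903644), np.float64(0.0034767505937548966))
[ 0.5373 -0.0495  0.118 ] (np.float64(-0.0692115954615452), np.float64(0.09494018175460396))
[ 0.5275 -0.2385  0.118 ] (np.float64(-0.05675973014204969), np.float64(-0.0938928813023554))
[ 0.5371 -0.1459  0.118 ] (np.float64(-0.05811375777086875), np.float64(-0.0008548870213180067))
(np.float64(-0.11586449999999998), np.float64(0.0468561))
```

Request:
servo_tool:
  plan:
    - {"jaw": 255,"slide": [0,0,5],"turn": [0,0,0]}
    - {"jaw": 255,"slide": [0,0,9],"turn": [0,0,0]}
    - {"jaw": 255,"slide": [0,0,11],"turn": [0,0,0]}
    - {"jaw": 255,"slide": [-1,0,11],"turn": [0,0,0]}
    - {"jaw": 255,"slide": [-2,0,11],"turn": [0,0,0]}

```text
time: 2.7
ee_pos: [0.5063, -0.0936, 0.0971]
tool_rot: [0.181, 3.135, -0.0]
wrist_force: [0.5, -0.0, 0.1]
finger_gap: 0.001
grasp_force: 0.0
```

Request:
servo_tool:
  plan:
    - {"jaw": 255,"slide": [-0.8,0,0],"turn": [0,0,0]}
    - {"jaw": 255,"slide": [-1.6,0,0],"turn": [0,0,0]}
    - {"jaw": 255,"slide": [-2.4,0,0],"turn": [0,0,0]}
    - {"jaw": 255,"slide": [-3.2,0,0],"turn": [0,0,0]}
    - {"jaw": 255,"slide": [-4,0,0],"turn": [0,0,0]}

```text
time: 3.32
ee_pos: [0.5454, -0.0985, 0.096]
tool_rot: [-0.182, -3.136, 0.0]
wrist_force: [0.0, -0.3, 0.5]
finger_gap: -0.005
grasp_force: 0.0
```

Run:
```python
from plant import *
import cv2
s=state();print(s["ee_pos"],s["wrist_force"])
a=capture("scene")["image"][165:285,215:375,::-1]
cv2.imwrite("pics/s2.png",cv2.resize(a,None,fx=5,fy=5,interpolation=cv2.INTER_CUBIC))
```

```text
[ 0.54538058 -0.09848501  0.09602287] [ 0.03754396 -0.27559133  0.52646418]
```

View pics/s2.png

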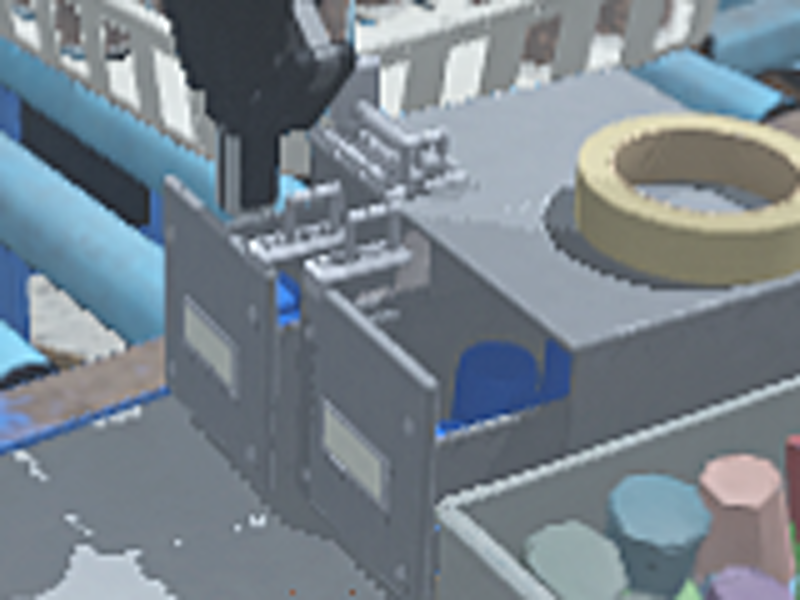

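The scene picture shows the closed fingers, with their tip near (250,205), hidden behind the left front plate. The plate itself hasn't moved. I'll check this by projecting the TCP.

```bash
cat >> h.py <<'E'
def proj(c,p):
    f=c["image"].shape[0]/2/np.tan(np.radians(c["vertical_fov"])/2)
    K=np.array([[f,0,c["cx"]],[0,f,c["cy"]],[0,0,1.]])
    Ti=np.linalg.inv(np.array(c["T"])); q=Ti[:3,:3]@np.array(p,float)+Ti[:3,3]
    return cv2.projectPoints(q[None],np.zeros(3),np.zeros(3),K,np.array(c["dist"],float))[0][0,0]
E
python3 - <<'E'
from plant import *
from h import *
import pickle
s=state();p=s["ee_pos"]
d={n:capture(n) for n in("scene","top","wrist")};pickle.dump(d,open("c2.pkl","wb"))
print(p)
for z in (0,.05,.1): print(z,(proj(d["scene"],p+[0,0,z])-[215,165])*5, proj(d["top"],p+[0,0,z]))
a=cv2.resize(d["top"]["image"][145:265,215:355,::-1],None,fx=3,fy=3,interpolation=2)
b=d["wrist"]["image"][:360,160:520,::-1]
o=np.zeros((360,780,3),np.uint8);o[:,:420]=a;o[:,420:]=b
cv2.imwrite("pics/m3.png",o)
E
```

```text
[ 0.54615175 -0.09850677  0.09598474]
0 [246.55241136 260.13756459] [252.07360351 213.77398499]
0.05 [247.55325056 151.6166056 ] [251.36405706 211.52613972]
0.1 [248.65119435  37.09357875] [250.56455947 208.99322498]
```

View pics/m3.png

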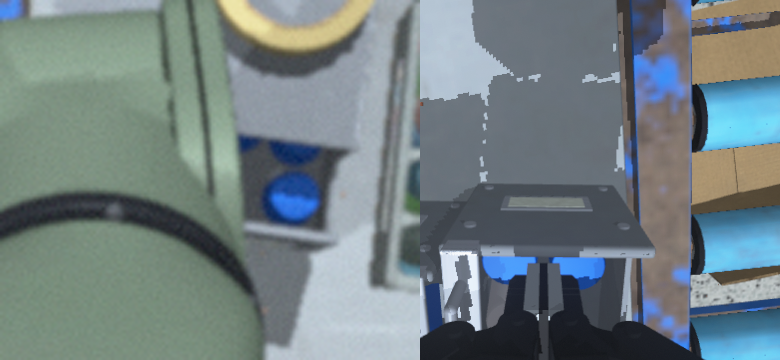

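Run:
```python
from h import *
import pickle
d=pickle.load(open("c2.pkl","rb")); p=np.array([.5462,-.0985,.096])
for z in (0,.01,.02,.03,.04): print(z,proj(d["wrist"],p+[0,0,z]),proj(d["wrist"],p+[-.0109,.0013,z]))
s=d["scene"]["image"][185:245,240:290,::-1]; w=d["wrist"]["image"][220:340,220:345,::-1]
o=np.zeros((600,780,3),np.uint8)
a=cv2.resize(s,(400,480),interpolation=0);o[:480,:400]=a
b=cv2.resize(w,(375,360),interpolation=0);o[:360,405:780]=b
for i in range(0,480,80):
    cv2.putText(o,str(185+i//8),(0,i+12),0,.4,(0,0,255),1)
for z in (0,.02,.04):
    q=(proj(d["scene"],p+[0,0,z])-[240,185]+.5)*8; cv2.circle(o,tuple(int(x) for x in q),3,(0,255,255),-1)
    q=(proj(d["wrist"],p+[0,0,z])-[220,220]+.5)*3+[405,0]; cv2.circle(o,tuple(int(x) for x in q),3,(0,255,255),-1)
cv2.imwrite("pics/z4.png",o)
```

```text
0 [283.80742433 259.76883657] [283.88533333 239.35190982]
0.01 [283.8433294  269.32492915] [283.92630626 247.99316335]
0.02 [283.88325367 279.9575731 ] [283.9719847  257.63234847]
0.03 [283.92790387 291.85742622] [284.02322107 268.45135688]
0.04 [283.97816032 305.26235693] [284.08108462 280.67866617]
```

View pics/z4.png

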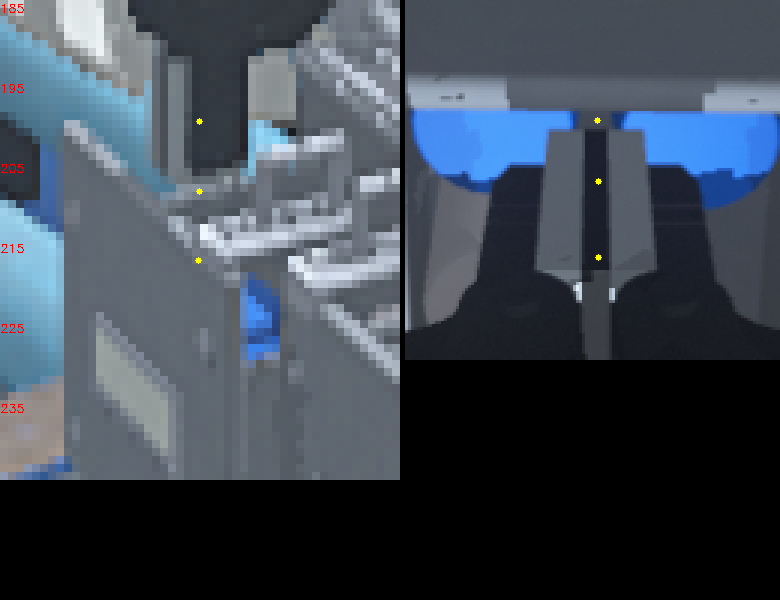

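The real fingertips end about 24 mm short of the reported TCP: the tip is at row 206 in the scene view where 217 was expected, and the wrist view agrees. So the fingers skimmed over the plate and nothing moved. I'll back out and go lower.

Request:
servo_tool:
  plan:
    - {"jaw": 255,"slide": [0,0,-3],"turn": [0,0,0]}
    - {"jaw": 255,"slide": [4.5,-0.6,-3],"turn": [0,0,0]}
    - {"jaw": 255,"slide": [7,-1.2,-3],"turn": [0,0,0]}
    - {"jaw": 255,"slide": [7,-1.2,0],"turn": [0,0,0]}
    - {"jaw": 255,"slide": [7,-1.2,1.6],"turn": [0,0,0]}

```text
time: 4.15
ee_pos: [0.4734, -0.1023, 0.0793]
tool_rot: [-0.182, -3.136, 0.0]
wrist_force: [0.2, 0.4, 0.4]
finger_gap: 0.0
grasp_force: 0.0
```

Request:
servo_tool:
  plan:
    - {"jaw": 255,"slide": [-1,0,0],"turn": [0,0,0]}
    - {"jaw": 255,"slide": [-2,0,0],"turn": [0,0,0]}
    - {"jaw": 255,"slide": [-3,0,0],"turn": [0,0,0]}
    - {"jaw": 255,"slide": [-4,0,0],"turn": [0,0,0]}
    - {"jaw": 255,"slide": [-5,0,0],"turn": [0,0,0]}

```text
time: 4.78
ee_pos: [0.524, -0.1082, 0.0802]
tool_rot: [-0.182, -3.136, 0.0]
wrist_force: [-3.6, 0.3, 2.2]
finger_gap: -0.0
grasp_force: 1.3
```

Request:
servo_tool:
  plan:
    - {"jaw": 255,"slide": [-1,0,0],"turn": [0,0,0]}
    - {"jaw": 255,"slide": [-2,0,0],"turn": [0,0,0]}
    - {"jaw": 255,"slide": [-3,0,0],"turn": [0,0,0]}
    - {"jaw": 255,"slide": [-4,0,0],"turn": [0,0,0]}
    - {"jaw": 255,"slide": [-4.8,0,0],"turn": [0,0,0]}

```text
time: 5.4
ee_pos: [0.5718, -0.1137, 0.0799]
tool_rot: [-0.182, -3.136, 0.0]
wrist_force: [-3.1, -2.1, 1.5]
finger_gap: 0.004
grasp_force: 1.2
```

Request:
servo_tool:
  plan:
    - {"jaw": 255,"slide": [-0.2,0,0],"turn": [0,0,0]}
    - {"jaw": 255,"slide": [-0.4,0,0],"turn": [0,0,0]}
    - {"jaw": 255,"slide": [-0.6,0,0],"turn": [0,0,0]}

```text
time: 5.78
ee_pos: [0.5771, -0.1142, 0.08]
tool_rot: [-0.182, -3.136, 0.0]
wrist_force: [-1.9, -0.5, -2.2]
finger_gap: 0.004
grasp_force: 1.0
```

Request:
servo_tool:
  plan:
    - {"jaw": 255,"slide": [-0.2,0,0],"turn": [0,0,0]}
    - {"jaw": 255,"slide": [-0.4,0,0],"turn": [0,0,0]}

```text
time: 6.02
ee_pos: [0.5813, -0.1148, 0.08]
tool_rot: [-0.182, -3.136, 0.0]
wrist_force: [-2.4, -0.4, -1.4]
finger_gap: -0.0
grasp_force: 1.0
```

Request:
servo_tool:
  plan:
    - {"jaw": 255,"slide": [-0.1,0,0],"turn": [0,0,0]}
    - {"jaw": 255,"slide": [-0.2,0,0],"turn": [0,0,0]}

```text
time: 6.28
ee_pos: [0.5832, -0.115, 0.08]
tool_rot: [-0.182, -3.136, 0.0]
wrist_force: [-2.7, -0.9, -1.4]
finger_gap: -0.002
grasp_force: 1.1
```

Request:
servo_tool:
  plan:
    - {"jaw": 255,"slide": [-0.2,0,0],"turn": [0,0,0]}

```text
time: 6.4
ee_pos: [0.5833, -0.115, 0.0799]
tool_rot: [-0.182, -3.132, 0.0]
wrist_force: [-21.9, 1.4, 14.0]
finger_gap: -0.002
grasp_force: 11.5
```

Request:
servo_tool:
  plan:
    - {"jaw": 255,"slide": [-0.2,0,0],"turn": [0,0,0]}

```text
time: 6.52
ee_pos: [0.5833, -0.1151, 0.0798]
tool_rot: [-0.181, -3.128, 0.0]
wrist_force: [-36.2, 5.5, 24.9]
finger_gap: 0.001
grasp_force: 18.8
```

Hard stop reached at 22-36 N, so the left drawer is shut. Next I'll back out and go to the right drawer.

Request:
servo_tool:
  plan:
    - {"jaw": 255,"slide": [1,0,0],"turn": [0,0,0]}
    - {"jaw": 255,"slide": [5,0,0],"turn": [0,0,0]}
    - {"jaw": 255,"slide": [9.5,0,0],"turn": [0,0,0]}
    - {"jaw": 255,"slide": [9.5,-4,0],"turn": [0,0,0]}
    - {"jaw": 255,"slide": [9.5,-7.7,0],"turn": [0,0,0]}

```text
time: 7.15
ee_pos: [0.4843, -0.1818, 0.0805]
tool_rot: [0.18, 3.135, -0.0]
wrist_force: [-0.4, -0.1, 0.4]
finger_gap: 0.003
grasp_force: 0.0
```

Request:
servo_tool:
  plan:
    - {"jaw": 255,"slide": [-1,0,0],"turn": [0,0,0]}
    - {"jaw": 255,"slide": [-2,0,0],"turn": [0,0,0]}
    - {"jaw": 255,"slide": [-3,0,0],"turn": [0,0,0]}
    - {"jaw": 255,"slide": [-4,0,0],"turn": [0,0,0]}
    - {"jaw": 255,"slide": [-5,0,0],"turn": [0,0,0]}

```text
time: 7.78
ee_pos: [0.5341, -0.1862, 0.08]
tool_rot: [-0.181, -3.136, -0.0]
wrist_force: [-2.3, 1.9, 1.6]
finger_gap: -0.003
grasp_force: 1.2
```

Request:
servo_tool:
  plan:
    - {"jaw": 255,"slide": [-1,0,0],"turn": [0,0,0]}
    - {"jaw": 255,"slide": [-2,0,0],"turn": [0,0,0]}
    - {"jaw": 255,"slide": [-3,0,0],"turn": [0,0,0]}
    - {"jaw": 255,"slide": [-3.5,0,0],"turn": [0,0,0]}

```text
time: 8.28
ee_pos: [0.5689, -0.1907, 0.0799]
tool_rot: [-0.182, -3.136, 0.0]
wrist_force: [-2.5, 1.2, 0.8]
finger_gap: 0.0
grasp_force: 1.1
```

Request:
servo_tool:
  plan:
    - {"jaw": 255,"slide": [-0.2,0,0],"turn": [0,0,0]}
    - {"jaw": 255,"slide": [-0.4,0,0],"turn": [0,0,0]}

```text
time: 8.52
ee_pos: [0.5722, -0.1912, 0.0799]
tool_rot: [-0.182, -3.136, 0.0]
wrist_force: [-1.7, 2.0, -1.2]
finger_gap: -0.001
grasp_force: 1.0
```

Request:
servo_tool:
  plan:
    - {"jaw": 255,"slide": [-0.2,0,0],"turn": [0,0,0]}

```text
time: 8.65
ee_pos: [0.5734, -0.1914, 0.0798]
tool_rot: [-0.182, -3.134, -0.0]
wrist_force: [-12.7, 3.9, 6.8]
finger_gap: 0.004
grasp_force: 7.0
```

Request:
servo_tool:
  plan:
    - {"jaw": 255,"slide": [-0.1,0,0],"turn": [0,0,0]}

```text
time: 8.78
ee_pos: [0.5734, -0.1914, 0.0798]
tool_rot: [-0.182, -3.132, -0.0]
wrist_force: [-18.3, 4.4, 9.8]
finger_gap: -0.002
grasp_force: 9.4
```

Both drawers hit their hard stops, so both are shut. Next I'll lift clear and take a look on the way to the bolt.

Request:
servo_tool:
  plan:
    - {"jaw": 255,"slide": [2,0,0],"turn": [0,0,0]}
    - {"jaw": 255,"slide": [4,0,-4],"turn": [0,0,0]}
    - {"jaw": 255,"slide": [4,0,-9],"turn": [0,0,0]}
    - {"jaw": 255,"slide": [4,4,-10],"turn": [0,0,0]}
    - {"jaw": 255,"slide": [4,9,-10],"turn": [0,0,0]}

```text
time: 9.4
ee_pos: [0.5467, -0.0974, 0.1813]
tool_rot: [0.185, 3.133, -0.001]
wrist_force: [-0.6, 0.9, -1.2]
finger_gap: 0.003
grasp_force: 0.0
```

Request:
servo_tool:
  plan:
    - {"jaw": 255,"slide": [0,4,0],"turn": [0,0,0]}
    - {"jaw": 255,"slide": [0,8.4,0],"turn": [0,0,0]}
    - {"jaw": 255,"slide": [-4,8.4,0],"turn": [0,0,0]}
    - {"jaw": 255,"slide": [-7.9,8.4,0],"turn": [0,0,0]}
    - {"jaw": 255,"slide": [-7.9,8.4,0],"turn": [0,0,0]}

```text
time: 10.02
ee_pos: [0.6357, -0.0235, 0.1793]
tool_rot: [0.183, 3.135, -0.0]
wrist_force: [-0.3, -0.4, -0.4]
finger_gap: 0.003
grasp_force: 0.0
```

Run:
```python
from plant import *
import cv2,pickle,numpy as np
from h import *
s=state();print(s["ee_pos"],s["wrist_force"])
d={n:capture(n) for n in("scene","wrist")};pickle.dump(d,open("c5.pkl","wb"))
a=cv2.resize(d["scene"]["image"][150:270,240:360,::-1],None,fx=4,fy=4,interpolation=2)
b=d["wrist"]["image"][:,190:490,::-1]
o=np.zeros((480,780,3),np.uint8);o[:,:480]=a;o[:420,480:]=b
cv2.imwrite("pics/m5.png",o)
L=s["ee_pos"]
for z in(-.051,0,.024): print((proj(d["scene"],L+[0,0,z])-[240,150])*4)
for p in ([.6282,-.0603,.155],): print((proj(d["scene"],p)-[240,150])*4,proj(d["wrist"],p)+[290,0])
```

```text
[ 0.63569532 -0.0235006   0.1793341 ] [-0.3131348  -0.37658773 -0.44313302]
[150.08843364 120.62619129]
[152.16312261  36.62621301]
[153.17209684  -4.27749638]
[180.95144393 102.28301394] [506.13232795 234.54242038]
```

View pics/m5.png

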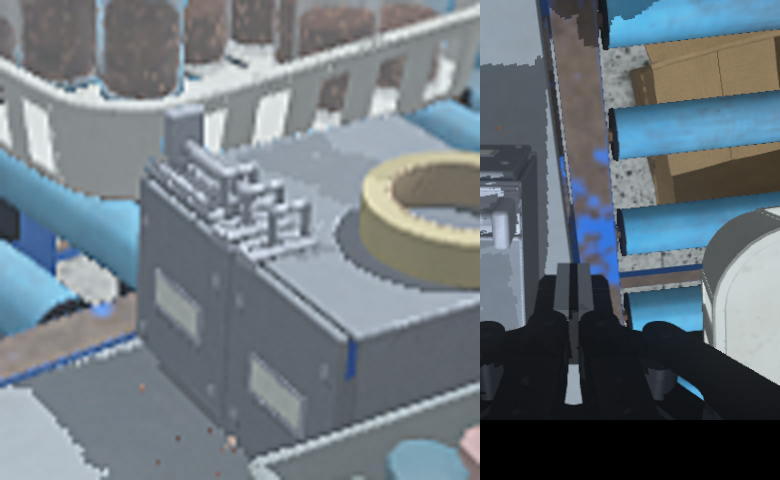

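Both drawer fronts are flush with the cabinet in the picture. The lug top in the wrist view, at about (500,213-247), matches the prediction of (506,234). I'll go down beside the lug and push right.

Request:
servo_tool:
  plan:
    - {"jaw": 255,"slide": [0.2,0,4],"turn": [0,0,0]}
    - {"jaw": 255,"slide": [0.2,0,7],"turn": [0,0,0]}
    - {"jaw": 255,"slide": [0.2,0,7],"turn": [0,0,0]}
    - {"jaw": 255,"slide": [0.2,-1,7],"turn": [0,0,0]}

```text
time: 10.62
ee_pos: [0.6314, -0.0326, 0.1116]
tool_rot: [0.18, 3.135, 0.001]
wrist_force: [0.5, -0.5, 0.3]
finger_gap: -0.001
grasp_force: 0.0
```

Request:
servo_tool:
  plan:
    - {"jaw": 255,"slide": [0,-0.6,0],"turn": [0,0,0]}
    - {"jaw": 255,"slide": [0,-1.2,0],"turn": [0,0,0]}
    - {"jaw": 255,"slide": [0,-1.8,0],"turn": [0,0,0]}
    - {"jaw": 255,"slide": [0,-2.4,0],"turn": [0,0,0]}

```text
time: 11.12
ee_pos: [0.6283, -0.057, 0.1102]
tool_rot: [0.182, 3.136, 0.0]
wrist_force: [0.8, 2.2, 0.9]
finger_gap: 0.001
grasp_force: 0.9
```

Request:
servo_tool:
  plan:
    - {"jaw": 255,"slide": [0,-0.7,0],"turn": [0,0,0]}
    - {"jaw": 255,"slide": [0,-1.4,0],"turn": [0,0,0]}
    - {"jaw": 255,"slide": [0,-2.1,0],"turn": [0,0,0]}
    - {"jaw": 255,"slide": [0,-2.7,0],"turn": [0,0,0]}

```text
time: 11.62
ee_pos: [0.6249, -0.0841, 0.1099]
tool_rot: [-0.182, -3.136, 0.0]
wrist_force: [-0.7, 2.6, 0.8]
finger_gap: 0.002
grasp_force: 0.9
```

Request:
servo_tool:
  plan:
    - {"jaw": 255,"slide": [0,-0.2,0],"turn": [0,0,0]}
    - {"jaw": 255,"slide": [0,-0.4,0],"turn": [0,0,0]}

```text
time: 11.88
ee_pos: [0.6246, -0.0875, 0.11]
tool_rot: [-0.182, -3.136, -0.0]
wrist_force: [-1.1, 1.5, 0.5]
finger_gap: 0.001
grasp_force: 0.8
```

Request:
servo_tool:
  plan:
    - {"jaw": 255,"slide": [0,-0.2,0],"turn": [0,0,0]}

```text
time: 12.0
ee_pos: [0.6244, -0.0895, 0.11]
tool_rot: [-0.181, -3.136, -0.0]
wrist_force: [-1.7, 2.0, -0.2]
finger_gap: -0.003
grasp_force: 0.8
```

Request:
servo_tool:
  plan:
    - {"jaw": 255,"slide": [0,-0.2,0],"turn": [0,0,0]}

```text
time: 12.12
ee_pos: [0.6241, -0.0915, 0.11]
tool_rot: [-0.182, -3.136, 0.0]
wrist_force: [-2.5, 1.6, 0.1]
finger_gap: 0.003
grasp_force: 0.8
```

Request:
servo_tool:
  plan:
    - {"jaw": 255,"slide": [0,-0.2,0],"turn": [0,0,0]}

```text
time: 12.25
ee_pos: [0.624, -0.0922, 0.11]
tool_rot: [-0.181, -3.136, -0.003]
wrist_force: [0.2, 13.2, 0.3]
finger_gap: -0.003
grasp_force: 6.3
```

Request:
servo_tool:
  plan:
    - {"jaw": 255,"slide": [0,-0.15,0],"turn": [0,0,0]}

```text
time: 12.38
ee_pos: [0.624, -0.0924, 0.11]
tool_rot: [0.179, 3.136, 0.006]
wrist_force: [0.2, 17.3, 0.8]
finger_gap: 0.001
grasp_force: 9.1
```

Request:
servo_tool:
  plan:
    - {"jaw": 255,"slide": [0,2,0],"turn": [0,0,0]}
    - {"jaw": 255,"slide": [0,2,-5],"turn": [0,0,0]}
    - {"jaw": 255,"slide": [0,2,-10],"turn": [0,0,0]}
    - {"jaw": 255,"slide": [5,2,-12],"turn": [0,0,0]}
    - {"jaw": 255,"slide": [11,2,-12],"turn": [0,0,0]}

```text
time: 13.0
ee_pos: [0.5162, -0.0618, 0.2311]
tool_rot: [0.181, 3.133, -0.001]
wrist_force: [1.8, -0.6, -0.1]
finger_gap: 0.004
grasp_force: 0.0
```

Request:
servo_tool:
  plan:
    - {"jaw": 255,"slide": [5,0,0],"turn": [0,0,0]}
    - {"jaw": 255,"slide": [9,0,0],"turn": [0,0,0]}
    - {"jaw": 255,"slide": [9,5,0],"turn": [0,0,0]}
    - {"jaw": 255,"slide": [9,8,0],"turn": [0,0,0]}
    - {"jaw": 255,"slide": [9,8,0],"turn": [0,0,0]}

```text
time: 13.62
ee_pos: [0.4369, 0.0297, 0.2302]
tool_rot: [0.176, 3.136, 0.001]
wrist_force: [-0.1, -0.7, -0.4]
finger_gap: 0.006
grasp_force: 0.0
```

Run:
```python
from plant import *
import cv2,numpy as np
s=state();print(s["ee_pos"],s["wrist_force"])
a=cv2.resize(capture("scene")["image"][160:340,150:390,::-1],None,fx=3,fy=3,interpolation=2)
cv2.imwrite("pics/m6.png",a)
```

```text
[0.43691038 0.02965011 0.23019046] [-0.09271687 -0.74371541 -0.43695255]
```

View pics/m6.png

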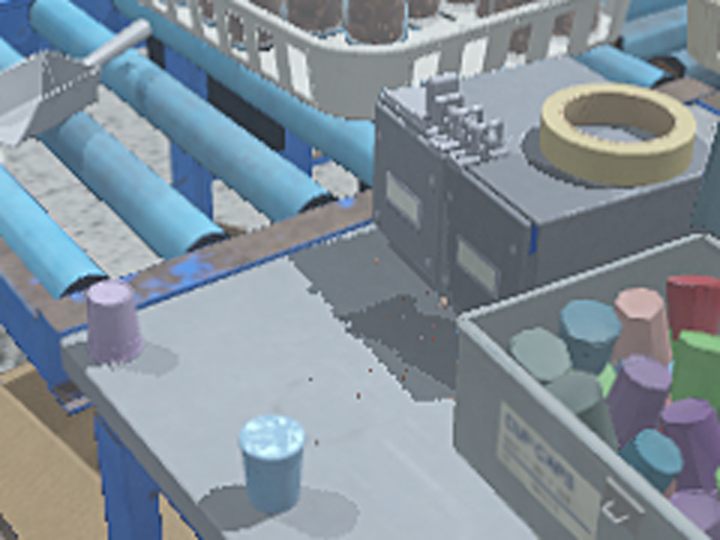

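The picture shows both drawers flush and the bolt lug moved right to about (440,90). The two caps, at (112,320) and (272,460), and the tape at (618,130) are where they were, and the arm is clear.

```bash
python3 -c "
from plant import *
print(close_job())"
```

```text
the job is handed in; nothing more can be done
None
```

Both drawers are pushed fully shut, then the bolt was pushed home through both eyes to its stop; the caps and tape roll are where they were, the arm is clear, and the job was handed in at about 14 s with no verdict returned (the first push passed over the left drawer and moved nothing; the harder presses at the stops were about 18–45 N by the wrist reading).

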